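Pin the locking bar across the laundry coin drawer

TASK

Lock the coin drawer: swing the locking bar shut across its front until it stops, then take the pin out of its block and push it down through the keeper and the bar until its collar sits flat on the keeper, and let go. The keeper has play, so feel for its hole gently and never press harder than about 20 N; leave the tub, the cup and the tray where they are.

Things in the scene. Friction and masses are not known exactly. Their poses are not given: they have to be found in the camera images.
- coinbox: grey steel coin drawer unit fixed to the counter, 150 deep (x) x 270 wide (y) x 66 high; origin at the centre of its underside; +x points to its back, its front face is at x = -75 mm towards the robot; z up. In front of that face are a locking bar and a keeper. Keeper: two flat steel lugs, 72 (x) x 60 (y) x 8 mm, at heights 30 to 38 and 52 to 60 mm; the shut bar lies between them
- bar (a joint): angle of the locking bar about its upright hinge, rad: 0 = shut, parallel to the front, eye in line with the keeper's hole; grows as its free end swings out from the front (clockwise from above). Stops at -0.010 and 0.95. Stiff (0.3 N m friction), stays where left
- bar_hinge (a point): the bar's hinge axis, fixed on the coinbox at (-111, 100, 45) mm in its frame; the shut bar runs from here along the coinbox's -y
- bar_eye (a point): centre of the bar's eye, on the bar's top face; moves with the bar. The bar is plain flat steel, 30 wide, 8 thick (41 to 49 mm above the counter), 210 long from the hinge to its free end; the eye, 180 mm from the hinge, is a slot 12.5 mm across the bar by 42 mm along it
- keeper_mid (a point): middle of the keeper's play, at its top face, fixed at (-111, -80, 60) mm in the coinbox frame. Both lugs have a 12 mm round hole, in line with this point in coinbox x, but the keeper slides stiffly (7 N) along coinbox y: its hole is up to 14 mm to either side of here, not measured, but seen from above. A spring catch in the lower lug grips the pin: push it the last 25 mm, about 6 N
- pin: steel pin upright in its block. Origin at the centre of its lower tip, z up along it. Shaft 10 mm diameter, tapered to 7 over the lowest 4 mm, 48 long to the underside of the collar; collar 24 diameter, 4 thick; above it a dark square grip 16 x 16 mm, sides along the pin's x and y, 52 to 94 mm above the origin. 0.1 to 0.16 kg. Home: collar on the keeper, origin 12 mm above the counter
- pin_block: grey plastic block fixed to the counter, 90 x 90 x 60 high, with an upright 14 mm hole in the middle that holds the pin by its collar; origin at the centre of its underside
- tub: white round tub with a blue lid, 68 mm diameter, 85 high, loose; origin at the centre of its underside; a bystander
- cup: white cup, 76 mm across, 70 high, loose; origin at the centre of its underside; a bystander
- tray: grey open tray, 120 x 90 x 35 high, loose; origin at the centre of its underside; a bystander
There are look-alikes about, which are no part of the job. There is more than one size of the pin; the one meant has the size given above.

How it is judged:
On the way, in this order (a step that is already met when the one before it is completed fails the run):
1. the bar is shut while the pin is not yet in (value of joint bar below 0.03 rad and horizontal distance between pin and keeper_mid above 0.04 m), for 0.2 s.
2. the pin is down through the keeper and the bar (value of joint bar below 0.03 rad and height (world z) of pin below 0.0145 m and angle between pin's own z axis and vertical below 0.1 rad and horizontal distance between pin and keeper_mid below 0.0195 m), for 0.2 s.
At the end, for the whole second after the job is handed in: the bar is shut (within 0.03 rad), the pin stands upright (within 0.1 rad) through the keeper and the bar with its collar within 2.5 mm of the keeper's top, at rest and released (all of step 2 and height (world z) of pin above 0.009 m and x of pin in the frame of keeper_mid between -0.004 and 0.004 m and linear speed of pin below 0.02 m/s and contact force between the fingers and pin below 0.1 N); the robot touches nothing.
It fails at once if the pin is forced: its contacts on the coin drawer unit, keeper and bar (the push and the catch's side grip together) add up to more than 35 N (contact force between pin and coinbox above 35 N).
It fails at once if the robot itself presses on the coin drawer unit, its keeper or its bar with more than 35 N (contact force between any of the arm, the fingers and coinbox above 35 N).
It fails at once if the tub is moved more than 20 mm (distance of tub from where it was at the start of the episode above 0.02 m).
It fails at once if the cup is moved more than 20 mm (distance of cup from where it was at the start of the episode above 0.02 m).
It fails at once if the tray is moved more than 20 mm (distance of tray from where it was at the start of the episode above 0.02 m).
It also fails if it takes over 67 s, if anything falls off the work surface, if the arm or the gripper's body presses on something with over 40 N, if the wrist force passes 120 N, or if a joint passes its speed limit or range.

ROBOT

A 6-joint arm with a two-finger parallel gripper is mounted at the origin on the work surface. World frame = base frame: x ahead of the robot, y to its left, z up, the work surface at z = 0. Lengths are in m, angles in rad, forces in N, time in s.
With the tool pointing down it reaches from about 0.325 to 0.85 m from the base axis. Payload 4.4 kg.
Tool frame: the origin (TCP) lies on the centre line of the jaws, within the pads' length; the fingertips stand ctrl.tip_reach ahead of it and the grasp point (between the pads) lies 3 mm ahead of it (ctrl.tip_reach is the distance from the TCP to the fingertips, in m); z points along the fingers, y is the line along which they close (so a half turn about z gives the same grasp; the last joint's range is limited). The gripper opens to 94 mm and grips with 3 to 60 N. Pads are 16 mm wide; open, the fingers measure 119 mm over their backs; the gripper's body (75 mm by 177 mm) begins 78 mm behind the grasp point.
Start: joints at [1.103, 0.207, 1.542, -0, 1.393, -0.15], TCP at [0.179, 0.546, 0.227] pointing down, gripper open.
Joint ranges: [-2.73, 2.73], [-0.86, 2.22], [0.23, 2.46], [-1.11, 4.25], [0.08, 2.63], [-2.82, 2.82]. Speed limits (rad/s): [2.79, 2.79, 3.14, 3.14, 3.14, 3.14].

INTERFACE

Orientations are given as a unit quaternion [w, x, y, z].
In Python, from workcell import ctrl, camera, job gives the robot as it stands.
- The arm moves only by the tool move_arm, never from a script. Its argument "motion" is a list that holds one entry, the list of rows, each a list of 7 numbers: the shift along the tool's x, y, z in mm, then the turn, a rotation vector about the tool's x, y, z in degrees, then the opening, from 0 (shut) to 1 (fully open). In form: [[[tx, ty, tz, wx, wy, wz, grip], ...]]. A call has 1 to 12 rows; each row is the pose to reach, as a shift and turn from the pose commanded when the call began, along the tool's axes at that moment; what a row does not reach only later rows make up. A row lasts 1/10 s, in which the tool goes at most 50 mm and 8.59 degrees, less where a joint would pass 70% of its speed; a pose out of reach is approached as far as the arm can. A call with a gripper value outside its range is refused whole. The fingers move at their own pace and stop on an object; "grip_force" is the grip in N (left out, the last holds). Time passes only in rows, so rows that repeat a pose let the fingers close. It gives the time, the measured TCP pose, the force, the opening and the grip force at its end, in the units of the state.
- ctrl.read_state(): the state, without advancing time (a new reading comes with each control period).
- camera(name): name is "side" or "top"; returns a dict with "pixels" (480x640x3 uint8, red, green, blue), "depth" (480x640 float32, m along the optical axis (not along the pixel's ray), 0 where there is no reading), "fx", "fy", "cx", "cy" (pixels), "extrinsics" (4x4, takes a point from camera to world coordinates). Camera axes: x right, y down, z forward; pixel columns grow to the right and rows downward; lengths in m; the calibration is good to about 2 mm. A picture is of the moment at which its call begins.
- job.job_done(): hands the job in; it is judged then, once.
The state is a dict: "clock": time; "joints": joint angles; "qd": joint speeds; "effort": joint torques, N m; "tool_pos": TCP position; "tcp_rot": TCP orientation; "ft_force": force on the tool from outside, world axes, zero at the start; "ft_torque": the same for the moment, N m; "finger_gap": opening from 0.0 (shut) to 1.0 (fully open); "grip_force": force on a finger pad.
Only numpy, scipy, OpenCV 4.12 (cv2) and the standard library are available. Lean on these libraries where they do the work, as an engineer would, in place of code of your own. Each camera call takes 0.05 s, during which the arm holds its last target. There are 200 camera calls.

## Working session

There is one attempt and no reset: what is moved stays moved. The work goes in short steps, Python scripts to look and compute and a tool call to move; the robot and the scene stay as the last step left them, time stands still between calls to the robot, and variables do not carry over. Pictures are saved under pics/ and viewed, at most 10 in all, crops included, and the job is handed in when it is done.

Besides the shell and the picture viewer there is one more tool, called after ">>>" as name(argument=value, ...) on one line, values as JSON. move_arm: Moves the arm, as the interface text tells. Its arguments: {"type":"object","properties":{"motion":{"type":"array"},"grip_force":{"type":"number"}},"required":["motion"]}

```bash
mkdir -p pics && cat > h.py <<'E'
import numpy as np, cv2
from workcell import ctrl, camera, job
def snap(n,f):
    c=camera(n); np.savez(f'pics/{f}.npz',**{k:np.array(v) for k,v in c.items()})
    cv2.imwrite(f'pics/{f}.png',c['pixels'][:,:,::-1]); return c
def load(f): return dict(np.load(f'pics/{f}.npz'))
def w(c,u,v,z=None):
    E=c['extrinsics']
    d=np.array([(u-c['cx'])/c['fx'],(v-c['cy'])/c['fy'],1.])
    if z is None:
        p=c['depth'][int(round(v)),int(round(u))]*d; return E[:3,:3]@p+E[:3,3]
    r=E[:3,:3]@d; return E[:3,3]+r*(z-E[2,3])/r[2]
def crop(c,f,u0,v0,u1,v1,s):
    cv2.imwrite(f'pics/{f}.png',cv2.resize(np.ascontiguousarray(c['pixels'][v0:v1,u0:u1,::-1]),None,fx=s,fy=s,interpolation=cv2.INTER_CUBIC))
E
python3 -c "
from h import *
for n in('top','side'):
  c=snap(n,n+'0'); print(c['extrinsics'].round(3),c['fx'])
print(ctrl.read_state(),ctrl.tip_reach)"
```

```text
[[ 1.800e-02 -9.890e-01  1.490e-01  3.570e-01]
 [-1.000e+00 -1.800e-02  1.000e-03  6.000e-03]
 [ 1.000e-03 -1.490e-01 -9.890e-01  1.318e+00]
 [ 0.000e+00  0.000e+00  0.000e+00  1.000e+00]] 540.5329094788748
[[ 0.855 -0.266  0.445 -0.123]
 [-0.518 -0.401  0.756 -1.155]
 [-0.023 -0.877 -0.48   0.789]
 [ 0.     0.     0.     1.   ]] 615.8608127201115
{'clock': 0.1, 'joints': array([ 1.10345984e+00,  2.07355651e-01,  1.54276968e+00, -3.14971766e-05,
        1.39348276e+00, -1.50486310e-01]), 'qd': array([-0.00102646, -0.00143485, -0.00351603, -0.00147537, -0.00046295,
       -0.00111975]), 'effort': array([-6.91310615e-04, -3.71858203e+01, -2.82296544e+01,  6.99377968e-02,
        3.11064720e-02, -3.82847008e-05]), 'tool_pos': array([0.17886559, 0.54577297, 0.22641466]), 'tcp_rot': array([-2.91602655e-04,  1.57760376e-01,  9.87476910e-01, -9.64728793e-04]), 'ft_force': array([ 1.32043374,  0.12542523, -0.42091757]), 'ft_torque': array([ 0.00144271, -0.0188137 ,  0.02925556]), 'grip_force': 0.0, 'finger_gap': 1.0008662968526576} 0.022
```

View pics/top0.png

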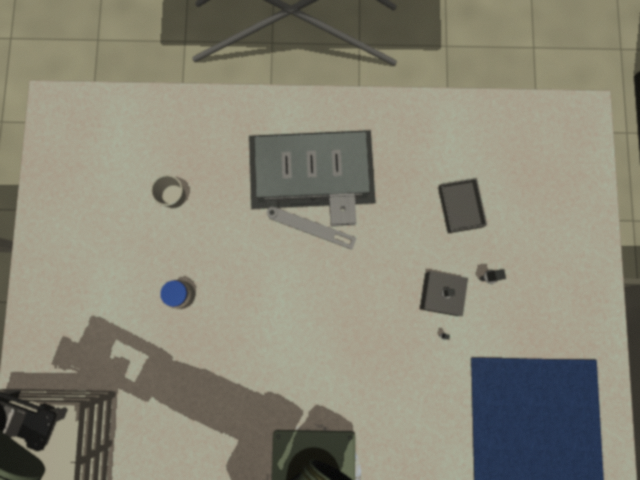

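View pics/side0.png

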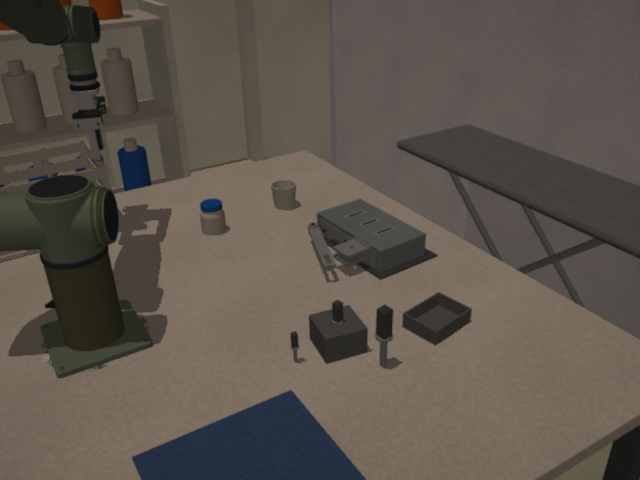

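Top view: the hinge is at (272,213), the open bar's eye at about (345,241) and the keeper at (343,209). There are three pin candidates: in the block (449,292), a larger one standing at (490,273), and a smaller one at (444,334). The one in the block fits best because it stands in the block by its collar. I'll check its size in a crop.

```bash
python3 -c "
from h import *
c=load('top0')
a=c['pixels'][185:255,255:365,::-1]; b=c['pixels'][255:345,410:515,::-1]
r=lambda i:cv2.resize(np.ascontiguousarray(i),(770,int(i.shape[0]*770/i.shape[1])),interpolation=cv2.INTER_CUBIC)
cv2.imwrite('pics/kp.png',r(a)); 
b=cv2.resize(np.ascontiguousarray(b),None,fx=5,fy=5,interpolation=cv2.INTER_CUBIC)
s=load('side0')['pixels'][290:375,280:400,::-1]; s=cv2.resize(np.ascontiguousarray(s),(270,191)); 
im=np.zeros((450,800,3),np.uint8); im[:,:525]=b; im[:191,527:797]=s; im=np.clip(im*1.6,0,255).astype(np.uint8); cv2.imwrite('pics/pins.png',im)
for u,v in [(272,213),(343,200),(335,220),(345,241),(449,292),(455,300),(432,280),(490,273),(444,334),(312,165),(498,274)]: print(u,v,w(c,u,v).round(4))
"
```

```text
272 213 [0.6013 0.1084 0.0554]
343 200 [ 0.6349 -0.0598  0.0604]
335 220 [ 0.5867 -0.0415  0.0576]
345 241 [ 0.5454 -0.0691 -0.0021]
449 292 [ 0.4191 -0.2958  0.1079]
455 300 [ 0.4033 -0.3212  0.0602]
432 280 [ 0.4485 -0.2682  0.0622]
490 273 [ 0.4633 -0.389   0.1065]
444 334 [ 0.3255 -0.2936  0.0634]
312 165 [0.7163 0.0154 0.0708]
498 274 [ 0.4592 -0.3982  0.132 ]
```

View pics/kp.png

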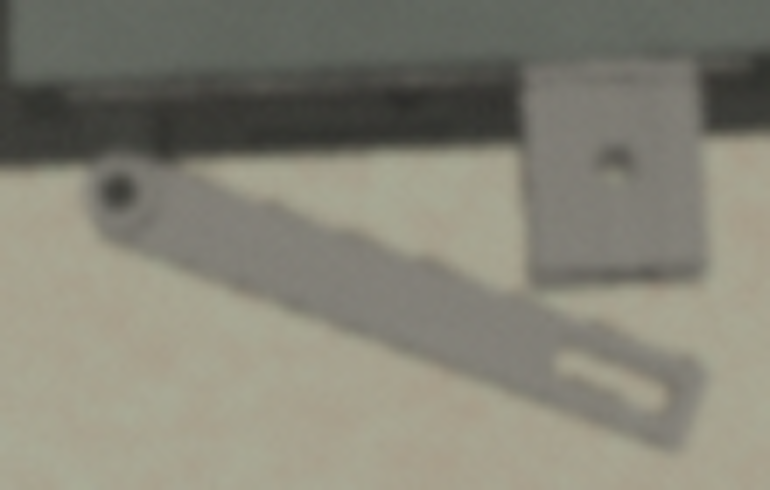

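View pics/pins.png

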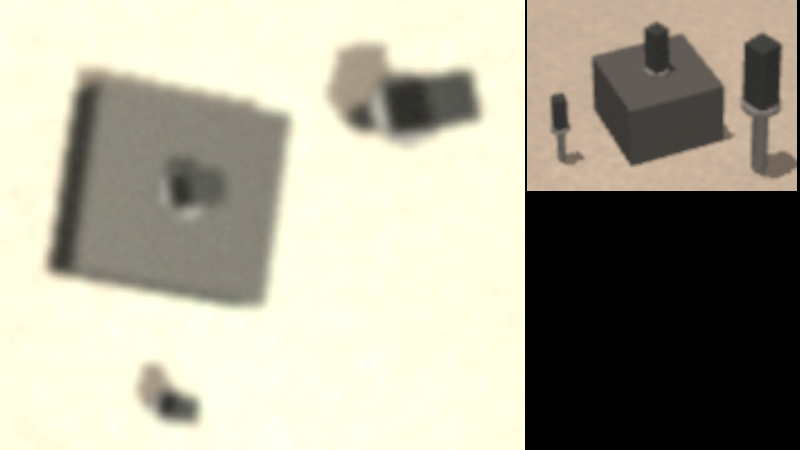

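The crop shows three pins standing: a small one, a large one, and the one in the block, whose grip is about 16 mm and top at z≈0.108 (expected 0.106). The block one is the pin meant. The keeper's hole is at about (342.9,208.2) and the hinge at (271.9,212.1). Next I'll compute poses.

```bash
python3 -c "
from h import *
c=load('top0')
v,u=np.mgrid[0:480,0:640]; D=c['depth']
P=np.stack([(u-c['cx'])/c['fx']*D,(v-c['cy'])/c['fy']*D,D],-1)@c['extrinsics'][:3,:3].T+c['extrinsics'][:3,3]
def rect(n,u0,u1,v0,v1,z0,z1):
    q=P[v0:v1,u0:u1].reshape(-1,3); q=q[(q[:,2]>z0)&(q[:,2]<z1)]
    print(n,len(q),q.mean(0).round(4),[np.round(t,4) for t in cv2.minAreaRect((q[:,:2]*1000).astype(np.float32))])
rect('box',235,390,115,192,.062,.075)
rect('block',410,475,260,325,.054,.066)
rect('grip',440,462,283,302,.1,.114)
rect('grip side',440,462,283,302,.07,.114)
rect('keeper',325,360,190,232,.054,.066)
rect('bar',265,360,212,255,.038,.054)
rect('tray',430,500,170,240,.03,.04)
for n,a,b,z in [('hinge',271.9,212.1,.055),('hole',342.9,208.2,.06),('eye',255+612/7,185+380/7,.049),('barend',255+690/7,185+402/7,.049),('griptop',451.8,292,.106),('blk',446.4,293.6,.06),
 ('k1',255+530/7,185+280/7,.06),('k2',255+703/7,185+272/7,.06)]: print(n,w(c,a,b,z).round(4))
"
```

```text
box 6034 [0.723  0.0162 0.0663] [array([721.316 ,  17.9601]), array([148.8763, 269.8795]), np.float64(3.6369)]
block 1422 [ 0.4182 -0.299   0.0596] [array([ 418.7333, -300.0844]), array([92.0353, 90.5496]), np.float64(80.7926)]
grip 52 [ 0.4185 -0.2996  0.1053] [array([ 418.2342, -299.6628]), array([15.635 , 15.9701]), np.float64(2.8169)]
grip side 77 [ 0.4183 -0.2974  0.099 ] [array([ 419.4915, -299.0549]), array([17.8528, 16.2923]), np.float64(9.6634)]
keeper 828 [ 0.6181 -0.058   0.0604] [array([617.8457, -58.402 ]), array([82.4577, 81.5824]), np.float64(1.7163)]
bar 1037 [0.5682 0.0126 0.0486] [array([592.3347,   9.598 ]), array([222.3731,  78.7055]), np.float64(70.4116)]
tray 314 [ 0.6345 -0.3528  0.0339] [array([ 635.3053, -352.6096]), array([121.1905,  92.3365]), np.float64(10.4984)]
hinge [0.6035 0.1087 0.055 ]
hole [ 0.6151 -0.0598  0.06  ]
eye [ 0.5421 -0.06    0.049 ]
barend [ 0.5351 -0.0865  0.049 ]
griptop [ 0.4193 -0.3025  0.106 ]
blk [ 0.4177 -0.3017  0.06  ]
k1 [ 0.5741 -0.0314  0.06  ]
k2 [ 0.5779 -0.0898  0.06  ]
```

Everything agrees with the given sizes:

| Item | Measured |
|---|---|
| Box | (0.7213, 0.018), yaw 3.6° |
| Hinge | within 2 mm of its computed position |
| Keeper hole | about (0.615, -0.060), play +9 mm |
| Bar | about 0.41 rad |
| Pin | (0.4185, -0.300) |

First I'll go to a point in front of the bar with the gripper closed.

>>> move_arm(motion=[[[-490,-408,0,0,0,-21.8,0],[-490,-408,0,0,0,-21.8,0],[-490,-408,0,0,0,-21.8,0],[-490,-408,0,0,0,-21.8,0],[-490,-408,0,0,0,-21.8,0],[-490,-408,0,0,0,-21.8,0],[-490,-408,0,0,0,-21.8,0],[-490,-408,0,0,0,-21.8,0],[-490,-408,0,0,0,-21.8,0],[-490,-408,0,0,0,-21.8,0],[-490,-408,0,0,0,-21.8,0],[-490,-408,0,0,0,-21.8,0]]])

```text
clock: 1.3
tool_pos: [0.4952, 0.0407, 0.2272]
tcp_rot: [-0.0, -0.032, 0.999, 0.0]
ft_force: [0.7, 0.8, 0.9]
finger_gap: 0.021
grip_force: 0.0
```

>>> move_arm(motion=[[[-10,-37,40,0,0,0,0],[-16,-37,85,0,0,0,0],[-16,-37,130,0,0,0,0],[-16,-37,160,0,0,0,0],[-16,-37,167,0,0,0,0],[-16,-37,167,0,0,0,0]]])

```text
clock: 1.9
tool_pos: [0.512, 0.0069, 0.0593]
tcp_rot: [-0.002, -0.032, 0.999, 0.0]
ft_force: [0.6, 0.6, 0.6]
finger_gap: 0.001
grip_force: 0.0
```

>>> move_arm(motion=[[[-10,0,0,0,0,0,0],[-18,0,0,0,0,0,0],[-24,0,0,0,0,0,0],[-30,0,0,0,0,0,0],[-36,0,0,0,0,0,0],[-42,0,0,0,0,0,0],[-48,0,0,0,0,0,0],[-54,0,0,0,0,0,0],[-59,0,0,0,0,0,0],[-63,0,0,0,0,0,0],[-66,0,0,0,0,0,0],[-66,0,0,0,0,0,0]]])

```text
clock: 3.1
tool_pos: [0.5797, 0.0111, 0.0604]
tcp_rot: [0.001, -0.032, 0.999, 0.0]
ft_force: [-2.0, -0.6, -1.7]
finger_gap: 0.008
grip_force: 0.9
```

Pushing at about 3 N. I'll continue in small steps until the stop shows up as a force rise.

>>> move_arm(motion=[[[-2,0,0,0,0,0,0],[-4,0,0,0,0,0,0],[-5,0,0,0,0,0,0],[-6,0,0,0,0,0,0],[-6,0,0,0,0,0,0]]])

```text
clock: 3.6
tool_pos: [0.585, 0.011, 0.0605]
tcp_rot: [0.0, -0.032, 0.999, -0.0]
ft_force: [-3.0, -2.7, -0.6]
finger_gap: 0.003
grip_force: 1.7
```

>>> move_arm(motion=[[[-0.7,0,0,0,0,0,0],[-1.4,0,0,0,0,0,0],[-1.4,0,0,0,0,0,0]]])

```text
clock: 3.9
tool_pos: [0.5856, 0.011, 0.0605]
tcp_rot: [-0.001, -0.032, 0.999, -0.0]
ft_force: [-5.4, -3.8, 1.4]
finger_gap: 0.003
grip_force: 2.8
```

>>> move_arm(motion=[[[-0.5,0,0,0,0,0,0],[-1,0,0,0,0,0,0],[-1,0,0,0,0,0,0]]])

```text
clock: 4.2
tool_pos: [0.5857, 0.011, 0.0605]
tcp_rot: [-0.002, -0.032, 0.999, -0.0]
ft_force: [-8.4, -4.4, 4.3]
finger_gap: 0.003
grip_force: 4.0
```

>>> move_arm(motion=[[[-0.5,0,0,0,0,0,0],[-1,0,0,0,0,0,0],[-1,0,0,0,0,0,0]]])

```text
clock: 4.5
tool_pos: [0.5857, 0.0111, 0.0605]
tcp_rot: [-0.003, -0.032, 0.999, -0.0]
ft_force: [-10.6, -3.1, 6.4]
finger_gap: 0.008
grip_force: 5.1
```

The bar is at its stop: no motion while the force rises. Backing off and lifting.

>>> move_arm(motion=[[[20,0,0,0,0,0,0],[55,0,0,0,0,0,0],[90,0,-20,0,0,0,0],[110,-20,-65,0,0,0,0.5],[130,-60,-110,0,0,0,0.5],[150,-100,-140,0,0,0,0.5],[150,-145,-140,0,0,0,0.5],[150,-190,-140,0,0,0,0.5],[150,-190,-140,0,0,0,0.5]]])

```text
clock: 5.4
tool_pos: [0.4534, -0.193, 0.2034]
tcp_rot: [0.004, -0.029, 1.0, -0.003]
ft_force: [-0.6, 1.1, 0.4]
finger_gap: 0.475
grip_force: 0.0
```

```bash
python3 -c "
from h import *
c=snap('top','top1'); s=snap('side','side1'); st=ctrl.read_state(); print(st['tool_pos'],st['tcp_rot'],st['finger_gap'],st['ft_force'])
for n,a,b,z in [('hole',342.9,208.2,.06)]: print(w(c,a,b,z))
a=cv2.resize(np.ascontiguousarray(c['pixels'][185:245,255:365,::-1]),(770,420),interpolation=cv2.INTER_CUBIC)
b=cv2.resize(np.ascontiguousarray(s['pixels'][290:360,300:400,::-1]),(250,175),interpolation=cv2.INTER_CUBIC)
b2=cv2.resize(np.ascontiguousarray(c['pixels'][280:305,435:470,::-1]),(245,175),interpolation=cv2.INTER_CUBIC)
im=np.zeros((600,770,3),np.uint8); im[:420]=a; im[425:,:250]=np.clip(b*1.5,0,255); im[425:,260:505]=np.clip(b2*1.5,0,255); cv2.imwrite('pics/chk1.png',im)"
```

```text
[ 0.45213922 -0.1888312   0.20147903] [ 2.04566668e-03 -3.04002382e-02  9.99535694e-01 -1.91998607e-04] 0.4962287366692768 [ 0.02430315 -0.4590402  -0.30081751]
[ 0.61505243 -0.05979112  0.06      ]
```

View pics/chk1.png

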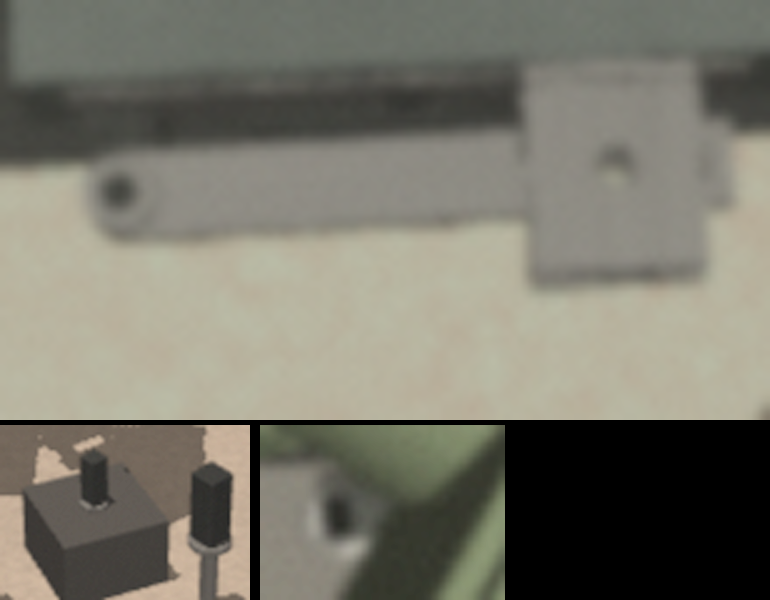

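The bar is shut under the keeper, with the hole unchanged at about (343,208.3). Now to above the pin.

>>> move_arm(motion=[[[15,-40,10,0,0,4,0.5],[30,-80,25,0,0,8,0.5],[40,-109,45,0,0,8,0.5],[40,-109,55,0,0,8,0.5],[40,-109,55,0,0,8,0.5],[40,-109,55,0,0,8,0.5]]])

```text
clock: 6.1
tool_pos: [0.4186, -0.297, 0.1454]
tcp_rot: [0.0, 0.037, 0.999, 0.001]
ft_force: [0.4, 1.1, 0.1]
finger_gap: 0.5
grip_force: 0.0
```

>>> move_arm(motion=[[[0,-2.5,25,0,0,0,0.5],[0,-2.5,45,0,0,0,0.5],[0,-2.5,55,0,0,0,0.5],[0,-2.5,55,0,0,0,0.5],[0,-2.5,55,0,0,0,0.1],[0,-2.5,55,0,0,0,0.1],[0,-2.5,55,0,0,0,0.1],[0,-2.5,55,0,0,0,0.1],[0,-2.5,55,0,0,0,0.1]]], grip_force=30)

```text
clock: 7.0
tool_pos: [0.418, -0.3019, 0.0912]
tcp_rot: [0.001, 0.038, 0.999, -0.0]
ft_force: [-0.2, 0.6, 3.2]
finger_gap: 0.188
grip_force: 30.0
```

>>> move_arm(motion=[[[0,0,0,0,0,0,0.1],[0,0,0,0,0,0,0.1],[0,0,0,0,0,0,0.1]]])

```text
clock: 7.3
tool_pos: [0.418, -0.3018, 0.0912]
tcp_rot: [0.001, 0.038, 0.999, -0.0]
ft_force: [-0.5, 1.9, 6.0]
finger_gap: 0.187
grip_force: 30.0
```

```bash
python3 -c "
from h import *
s=snap('side','side2'); st=ctrl.read_state(); print(st['tool_pos'],st['finger_gap'],st['ft_force'],st['ft_torque'])
crop(s,'g2',280,240,400,370,4)"
```

```text
[ 0.41803852 -0.30184718  0.0912223 ] 0.18662855846662058 [0.57855082 1.04403802 5.5774258 ] [0.25325095 0.01704994 0.01207039]
```

View pics/g2.png

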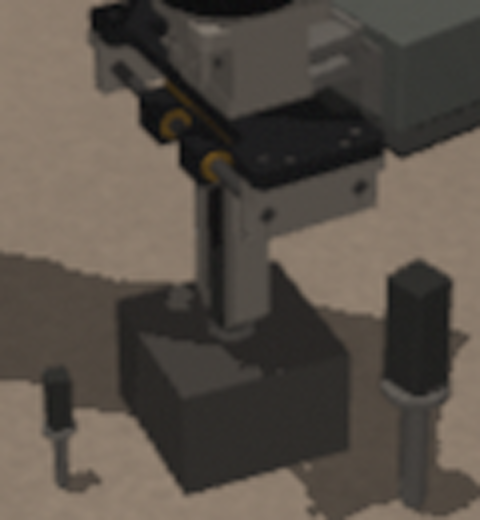

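The side view shows the jaws on the grip above the collar, but the opening reads 17.5 mm instead of 16 and there is about 6 N upward, so the pin is slightly askew. I'll lift it a little and see if it settles.

>>> move_arm(motion=[[[0,0,-2,0,0,0,0.1],[0,0,-5,0,0,0,0.1],[0,0,-8,0,0,0,0.1],[0,0,-8,0,0,0,0.1],[0,0,-8,0,0,0,0.1]]])

```text
clock: 7.85
tool_pos: [0.4175, -0.3015, 0.0984]
tcp_rot: [-0.0, 0.038, 0.999, 0.0]
ft_force: [-1.3, 0.0, -0.5]
finger_gap: 0.189
grip_force: 30.0
```

The pin is still askew, most likely yaw (the block's yaw is -9°, the tool's -4.4°). I'll set it back, open, turn 5° more, recentre and regrip.

>>> move_arm(motion=[[[0,0,4,0,0,0,0.1],[0,0,7.5,0,0,0,0.1],[0,0,7.5,0,0,0,0.1],[0,0,7.5,0,0,0,0.4],[0,0,7.5,0,0,0,0.4],[0,1,7,0,0,5,0.4],[0,1,7,0,0,5,0.4],[0,1,7,0,0,5,0.1],[0,1,7,0,0,5,0.1],[0,1,7,0,0,5,0.1],[0,1,7,0,0,5,0.1],[0,1,7,0,0,5,0.1]]], grip_force=15)

```text
clock: 9.05
tool_pos: [0.4176, -0.3006, 0.0914]
tcp_rot: [-0.0, 0.081, 0.997, -0.0]
ft_force: [0.5, -0.1, -1.3]
finger_gap: 0.195
grip_force: 15.0
```

Wider (18.3 mm), so the pin's yaw is the other way, in line with the +2.8° that the depth fit gave. I'll turn back 12° and regrip.

>>> move_arm(motion=[[[0,0,0,0,0,0,0.4],[0,0,0,0,0,0,0.4],[0,0,0,0,0,-6,0.4],[0,0,0,0,0,-12,0.4],[0,0,0,0,0,-12,0.4],[0,0,0,0,0,-12,0.1],[0,0,0,0,0,-12,0.1],[0,0,0,0,0,-12,0.1],[0,0,0,0,0,-12,0.1],[0,0,0,0,0,-12,0.1],[0,0,0,0,0,-12,0.1]]])

```text
clock: 10.15
tool_pos: [0.4176, -0.3005, 0.0915]
tcp_rot: [-0.0, -0.023, 1.0, 0.0]
ft_force: [0.4, 0.9, 0.1]
finger_gap: 0.17
grip_force: 15.0
```

16.0 mm, so the grip is flat on its sides. Firm up and lift.

>>> move_arm(motion=[[[0,0,0,0,0,0,0.1],[0,0,-5,0,0,0,0.1],[0,0,-20,0,0,0,0.1],[0,0,-40,0,0,0,0.1],[0,0,-60,0,0,0,0.1],[0,0,-80,0,0,0,0.1],[0,0,-80,0,0,0,0.1],[0,0,-80,0,0,0,0.1]]], grip_force=35)

```text
clock: 10.95
tool_pos: [0.4177, -0.3005, 0.1714]
tcp_rot: [0.0, -0.023, 1.0, -0.0]
ft_force: [-0.5, 0.7, -0.3]
finger_gap: 0.168
grip_force: 35.0
```

>>> move_arm(motion=[[[-30,33,0,0,0,-1,0.1],[-60,66,0,0,0,-1,0.1],[-90,100,0,0,0,-1,0.1],[-120,133,0,0,0,-1,0.1],[-150,166,0,0,0,-1,0.1],[-180,200,0,0,0,-1,0.1],[-200,222,0,0,0,-1,0.1],[-208,231,0,0,0,-1,0.1],[-208,231,5,0,0,-1,0.1],[-208,231,10,0,0,-1,0.1],[-208,231,10,0,0,-1,0.1],[-208,231,10,0,0,-1,0.1]]])

```text
clock: 12.15
tool_pos: [0.6137, -0.0614, 0.1608]
tcp_rot: [-0.001, -0.031, 1.0, 0.0]
ft_force: [-0.1, -0.1, -0.8]
finger_gap: 0.168
grip_force: 35.0
```

```bash
python3 -c "
from h import *
s=snap('side','side3');c=snap('top','top3'); st=ctrl.read_state(); print(st['tool_pos'],st['tcp_rot'],st['finger_gap'],st['ft_force'])
E=np.linalg.inv(s['extrinsics'])
def px(p):
    q=E[:3,:3]@np.array(p)+E[:3,3]; return (s['fx']*q[0]/q[2]+s['cx']).round(1),(s['fy']*q[1]/q[2]+s['cy']).round(1)
t=st['tool_pos']
for p in [(t[0],t[1],t[2]-.0795),(t[0],t[1],t[2]-.0795+.046),(.615,-.060,.06)]: print(px(p))
crop(s,'s3',310,190,400,290,6)"
```

```text
[ 0.61441248 -0.06121479  0.16163122] [ 7.54695643e-05 -3.10424008e-02  9.99518061e-01 -9.59062095e-05] 0.16897037697083467 [ 0.5368435  -0.47097118 -0.78956216]
(np.float64(352.2), np.float64(238.6))
(np.float64(352.2), np.float64(221.6))
(np.float64(352.1), np.float64(246.3))
```

View pics/s3.png

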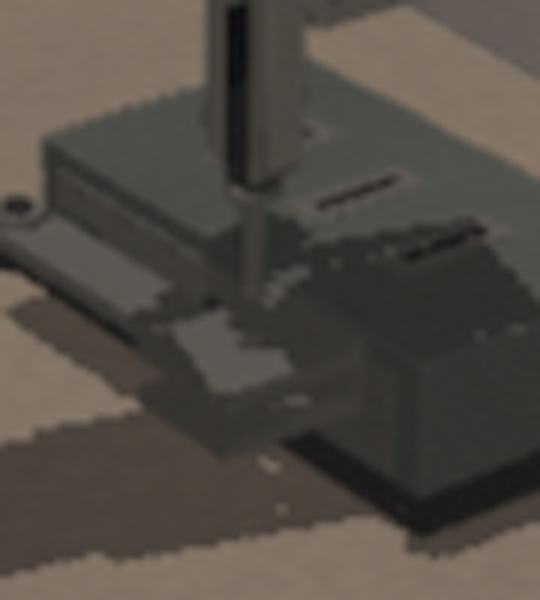

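The side view shows the pin vertical with its tip at (352,240), which matches its prediction (352.2,238.6) to half a pixel, so it sits centred on the TCP. The hole is 1 mm to +y. I'll descend to just above the keeper, then feel.

>>> move_arm(motion=[[[0,1,6,0,0,0,0.1],[0,1,12,0,0,0,0.1],[0,1,17,0,0,0,0.1],[0,1,20,0,0,0,0.1],[0,1,20,0,0,0,0.1],[0,1,20,0,0,0,0.1]]])

```text
clock: 12.85
tool_pos: [0.6147, -0.0591, 0.1413]
tcp_rot: [-0.0, -0.032, 0.999, 0.0]
ft_force: [0.6, -0.3, -1.2]
finger_gap: 0.171
grip_force: 35.0
```

>>> move_arm(motion=[[[0,0,1,0,0,0,0.1],[0,0,2,0,0,0,0.1],[0,0,3,0,0,0,0.1],[0,0,4,0,0,0,0.1],[0,0,4,0,0,0,0.1]]])

```text
clock: 13.35
tool_pos: [0.6145, -0.0591, 0.1372]
tcp_rot: [-0.0, -0.032, 0.999, 0.0]
ft_force: [-0.3, 0.6, -0.5]
finger_gap: 0.17
grip_force: 35.0
```

Tip at 57.7 mm, below the keeper's top, and no force: it is in the hole.

>>> move_arm(motion=[[[0,-0.4,1,0,0,0,0.1],[0,-0.4,2,0,0,0,0.1],[0,-0.4,3,0,0,0,0.1],[0,-0.4,4,0,0,0,0.1],[0,-0.4,4,0,0,0,0.1]]])

```text
clock: 13.85
tool_pos: [0.6145, -0.0595, 0.1332]
tcp_rot: [-0.0, -0.032, 0.999, 0.0]
ft_force: [-0.3, -0.4, -0.3]
finger_gap: 0.169
grip_force: 35.0
```

>>> move_arm(motion=[[[0,0,1,0,0,0,0.1],[0,0,2.5,0,0,0,0.1],[0,0,4,0,0,0,0.1],[0,0,4,0,0,0,0.1]]])

```text
clock: 14.25
tool_pos: [0.6145, -0.0595, 0.1291]
tcp_rot: [-0.0, -0.032, 0.999, 0.0]
ft_force: [0.0, 0.2, -1.0]
finger_gap: 0.171
grip_force: 35.0
```

>>> move_arm(motion=[[[0,0,1.5,0,0,0,0.1],[0,0,3,0,0,0,0.1],[0,0,4,0,0,0,0.1],[0,0,4,0,0,0,0.1]]])

```text
clock: 14.65
tool_pos: [0.6146, -0.0595, 0.1252]
tcp_rot: [-0.0, -0.032, 0.999, 0.0]
ft_force: [0.5, -0.4, -0.7]
finger_gap: 0.173
grip_force: 35.0
```

>>> move_arm(motion=[[[0,0,1.5,0,0,0,0.1],[0,0,3,0,0,0,0.1],[0,0,4.5,0,0,0,0.1],[0,0,5,0,0,0,0.1],[0,0,5,0,0,0,0.1]]])

```text
clock: 15.15
tool_pos: [0.6146, -0.0595, 0.1203]
tcp_rot: [-0.0, -0.032, 0.999, 0.0]
ft_force: [-0.6, -0.3, -1.9]
finger_gap: 0.174
grip_force: 35.0
```

>>> move_arm(motion=[[[0,0,1,0,0,0,0.1],[0,0,2,0,0,0,0.1],[0,0,3,0,0,0,0.1],[0,0,4,0,0,0,0.1],[0,0,4,0,0,0,0.1]]])

```text
clock: 15.65
tool_pos: [0.6146, -0.0595, 0.1162]
tcp_rot: [-0.0, -0.032, 0.999, 0.0]
ft_force: [-0.1, 0.4, -0.5]
finger_gap: 0.17
grip_force: 35.0
```

Free through the keeper and the bar. Now into the lower lug and catch.

>>> move_arm(motion=[[[0,0,1,0,0,0,0.1],[0,0,2,0,0,0,0.1],[0,0,3,0,0,0,0.1],[0,0,4,0,0,0,0.1],[0,0,5,0,0,0,0.1]]])

```text
clock: 16.15
tool_pos: [0.6145, -0.0597, 0.1115]
tcp_rot: [-0.0, -0.032, 0.999, -0.0]
ft_force: [-2.2, -0.5, 2.3]
finger_gap: 0.168
grip_force: 35.0
```

>>> move_arm(motion=[[[0,0,1,0,0,0,0.1],[0,0,2,0,0,0,0.1],[0,0,3,0,0,0,0.1],[0,0,4,0,0,0,0.1],[0,0,5,0,0,0,0.1]]])

```text
clock: 16.65
tool_pos: [0.6144, -0.0595, 0.1062]
tcp_rot: [-0.0, -0.032, 0.999, 0.0]
ft_force: [-2.1, -0.7, 1.9]
finger_gap: 0.171
grip_force: 35.0
```

>>> move_arm(motion=[[[0.3,0,1,0,0,0,0.1],[0.3,0,2,0,0,0,0.1],[0.3,0,3,0,0,0,0.1],[0.3,0,4,0,0,0,0.1],[0.3,0,5,0,0,0,0.1]]])

```text
clock: 17.15
tool_pos: [0.6144, -0.0596, 0.1013]
tcp_rot: [-0.0, -0.032, 0.999, 0.0]
ft_force: [-2.5, 0.2, 1.8]
finger_gap: 0.166
grip_force: 35.0
```

>>> move_arm(motion=[[[0,0,1,0,0,0,0.1],[0,0,2,0,0,0,0.1],[0,0,3,0,0,0,0.1],[0,0,4,0,0,0,0.1],[0,0,5,0,0,0,0.1]]])

```text
clock: 17.65
tool_pos: [0.6144, -0.0596, 0.0963]
tcp_rot: [-0.0, -0.032, 0.999, -0.0]
ft_force: [-2.5, -0.6, 1.8]
finger_gap: 0.169
grip_force: 35.0
```

>>> move_arm(motion=[[[0,0,1,0,0,0,0.1],[0,0,2,0,0,0,0.1],[0,0,3,0,0,0,0.1],[0,0,3,0,0,0,0.1]]])

```text
clock: 18.05
tool_pos: [0.6142, -0.0595, 0.0929]
tcp_rot: [-0.0, -0.032, 0.999, 0.0]
ft_force: [-0.9, -0.2, 0.5]
finger_gap: 0.169
grip_force: 35.0
```

>>> move_arm(motion=[[[0,0,0.6,0,0,0,0.1],[0,0,1.2,0,0,0,0.1],[0,0,1.6,0,0,0,0.1],[0,0,1.6,0,0,0,0.1]]])

```text
clock: 18.45
tool_pos: [0.6143, -0.0595, 0.0917]
tcp_rot: [-0.0, -0.032, 0.999, 0.0]
ft_force: [-2.5, -1.8, 1.3]
finger_gap: 0.166
grip_force: 35.0
```

>>> move_arm(motion=[[[0,0,0.4,0,0,0,0.1],[0,0,0.8,0,0,0,0.1],[0,0,0.8,0,0,0,0.1]]])

```text
clock: 18.75
tool_pos: [0.6143, -0.0595, 0.0915]
tcp_rot: [-0.0, -0.032, 0.999, 0.0]
ft_force: [-5.0, 0.5, 4.0]
finger_gap: 0.165
grip_force: 35.0
```

>>> move_arm(motion=[[[0,0,0.5,0,0,0,0.1],[0,0,1,0,0,0,0.1],[0,0,1,0,0,0,0.1]]])

```text
clock: 19.05
tool_pos: [0.6143, -0.0595, 0.0915]
tcp_rot: [-0.0, -0.032, 0.999, -0.0]
ft_force: [-7.7, 0.7, 8.9]
finger_gap: 0.172
grip_force: 35.0
```

The collar is down: the TCP stops at 0.0915 as predicted and the force rises to 9 N. I'll ease off, open, and retreat straight up and away.

>>> move_arm(motion=[[[0,0,-1.2,0,0,0,0.1],[0,0,-1.5,0,0,0,0.5],[0,0,-1.5,0,0,0,0.5],[0,0,-1.5,0,0,0,0.5],[0,0,-10,0,0,0,0.5],[0,0,-30,0,0,0,0.5],[0,0,-60,0,0,0,0.5],[0,0,-90,0,0,0,0.5],[50,0,-90,0,0,0,0.5],[100,0,-90,0,0,0,0.5],[120,45,-90,0,0,0,0.5],[120,90,-90,0,0,0,0.5]]])

```text
clock: 20.25
tool_pos: [0.4866, 0.0222, 0.1805]
tcp_rot: [0.0, -0.029, 1.0, 0.0]
ft_force: [0.2, -0.2, -0.1]
finger_gap: 0.496
grip_force: 0.0
```

>>> move_arm(motion=[[[0,50,0,0,0,0,0.5],[0,90,0,0,0,0,0.5],[0,120,0,0,0,0,0.5],[0,120,0,0,0,0,0.5],[0,120,0,0,0,0,0.5]]])

```text
clock: 20.75
tool_pos: [0.4816, 0.1427, 0.1806]
tcp_rot: [0.001, -0.033, 0.999, -0.0]
ft_force: [0.6, 0.2, 0.2]
finger_gap: 0.497
grip_force: 0.0
```

```bash
python3 -c "
from h import *
s=snap('side','side4');c=snap('top','top4'); st=ctrl.read_state(); print(st['tool_pos'],st['finger_gap'],st['ft_force'])
v,u=np.mgrid[0:480,0:640]; D=c['depth']
P=np.stack([(u-c['cx'])/c['fx']*D,(v-c['cy'])/c['fy']*D,D],-1)@c['extrinsics'][:3,:3].T+c['extrinsics'][:3,3]
q=P[185:235,320:370].reshape(-1,3); q=q[(q[:,2]>.09)]; print(len(q),q.mean(0),q[:,2].max(),np.median(q[:,2]))
a=cv2.resize(np.ascontiguousarray(c['pixels'][185:245,255:365,::-1]),(550,300)); b=cv2.resize(np.ascontiguousarray(s['pixels'][190:290,300:420,::-1]),(360,300))
cv2.imwrite('pics/f.png',cv2.resize(np.hstack([a,b]),(800,264)))"
```

```text
[0.48166256 0.1415559  0.18034537] 0.5023503272271759 [-1.30860975 -1.0163745  -0.29431119]
66 [ 0.59129516 -0.05299752  0.21445565] 1.3180811874502354 0.1060787185898262
```

View pics/f.png

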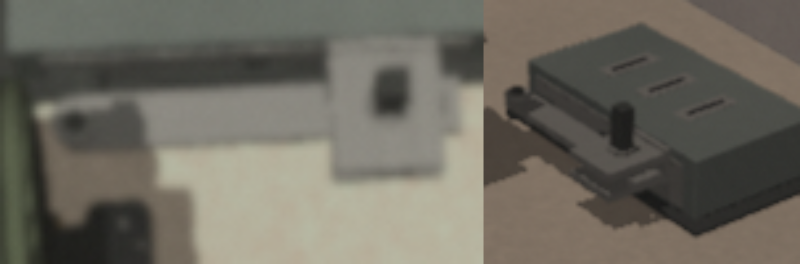

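The picture shows the bar shut and the pin upright with its collar on the keeper, at about (390,90) top and (622,130) side. Its top is at 0.106 m, as it should be when home, and the arm is clear.

```bash
python3 -c "
from h import *
print(job.job_done())"
```

```text
the job is handed in; nothing more can be done
None
```

The drawer is locked and handed in: the bar is shut, and the pin is seated upright with its collar on the keeper and released. Measured push forces stayed at about 12 N or less, well under the 20 N limit, and the tub, cup and tray were not touched; no verdict came back.

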